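# Set the bolt and clip the cover on the window profile

### The arm

A 7-joint arm with a two-finger parallel gripper is mounted at the origin on the work surface. World frame = base frame: x ahead of the robot, y to its left, z up, the work surface at z = 0. Lengths are in m, angles in rad, forces in N, time in s.
With the tool pointing down it reaches from about 0.35 to 0.9 m from the base axis. Payload 8.1 kg.
Tool frame: the origin (TCP) lies on the centre line of the jaws, within the pads' length; the fingertips stand 17 mm ahead of it and the grasp point (between the pads) lies 2 mm behind it; z points along the fingers, y is the direction in which the jaws open and shut (so a half turn about z gives the same grasp; the last joint's range is limited). The gripper opens to 92 mm and grips with 3 to 60 N. Pads are 19 mm wide; open, the fingers measure 130 mm over their backs; the gripper's body (75 mm by 190 mm) begins 47 mm behind the grasp point.
Start: joints at [-1.398, 0.434, 0.025, 1.573, -0.012, 1.134, -0.075], TCP at [0.17, 0.601, 0.244] pointing down, gripper open.
Joint ranges: [-2.62, 2.62], [-0.44, 2.09], [-1.27, 1.32], [0.08, 2.57], [-1.32, 4.46], [0.12, 2], [-2.74, 2.74]. Speed limits (rad/s): [2.22, 2.22, 3.01, 3.01, 3.14, 3.14, 3.14].

### API

Orientations are given as a rotation vector (axis times angle).
In Python, from cell import arm gives the robot as it stands.
- The arm moves only by the shell command python3 -m creep 'ROWS' [FORCE]. ROWS is JSON, a list that holds one entry, the list of rows, each a list of 7 numbers: the shift along the world's x, y, z in cm, then the turn, a rotation vector about the world's x, y, z in degrees, then the opening, from -1 (shut) to 1 (fully open), so that 0 is half open. In form: [[[tx, ty, tz, ax, ay, az, jaw], ...]]. A call has 1 to 5 rows; each row is the pose to reach, as a shift and turn from the pose commanded when the call began; what a row does not reach only later rows make up. A row lasts 1/10 s, in which the tool goes at most 50 mm and 8.59 degrees, less where a joint would pass 70% of its speed; a pose out of reach is approached as far as the arm can. A call with a gripper value outside its range is refused whole. The fingers move at their own pace and stop on an object; FORCE is the grip in N (left out, the last holds). Time passes only in rows, so rows that repeat a pose let the fingers close. It gives the time, the measured TCP pose, the force and the opening at its end, in the units of the state.
- arm.observe(): the state, without advancing time (a new reading comes with each control period).
- arm.get_image(name): name is "scene" or "top" or "wrist"; returns the picture (400x640x3 uint8, red, green, blue); there is no depth.
- arm.camera_model(name): a dict with "vfov" (degrees; the focal length in pixels is half the picture's height over the tangent of half this angle, whatever the lens; pixels are square), "cx", "cy" (the principal point, pixels), "cam_to_world" (4x4, takes a point from camera to world coordinates); the wrist camera has in their place "T_tool_cam" (4x4, takes a point from camera to tool coordinates, whose origin is the TCP and whose axes are the flange's). Camera axes: x right, y down, z forward; pixel columns grow to the right and rows downward; lengths in m; the calibration is good to about 2 mm. The wrist camera is an equidistant fisheye: a pixel r from the principal point sees the ray r / f radians off the axis. A picture is of the moment at which its call begins: read the wrist's pose just before it. camera_model takes no time and is no camera call.
- arm.sign_off(): hands the job in, once; it reports no verdict.
The state is a dict: "clock": time; "joints": joint angles; "dq": joint speeds; "joint_efforts": joint torques, N m; "position": TCP position; "ee_rot": TCP orientation; "force": force on the tool from outside, world axes, zero at the start; "ft_torque": the same for the moment, N m; "width": opening from 0.0 (shut) to 1.0 (fully open).
Only numpy, scipy, OpenCV 4.12 (cv2) and the standard library are available. Lean on these libraries where they do the work, as an engineer would, in place of code of your own. Each camera call takes 0.05 s, during which the arm holds its last target.

### The job

On the clamped aluminium profile, slide the bolt's tall grip along its slot until it stands level with the pointed steel index; that frees the black cover seat. Then fit the long white clip cover over the seat with the ends of both level, press it down until it snaps home, and keep pressing: finish while the robot is still pushing the snapped cover down onto its rubber seal with about 10 N. Do not push other loose things about.

Things in the scene. Friction and masses are not known exactly. Their poses are not given: they have to be found in the camera images.
- profile: aluminium window profile, 60 x 420 x 30 mm, fixed to the bench by a steel clamp at each end (110 mm across, 34 mm high, 190 mm either side of the middle). Origin: centre of its underside, on the bench; its y axis runs along its length, z up; its top is at z = 30 mm. A dark slot 16 mm wide runs along its middle (x = 0).
- seat (a point): the cover seat, 100 mm from the profile's middle towards its -y end. This point: middle of the seat, on the profile's top, 30 mm above the bench; axes as the profile's. Two black cheeks along y, each 7 x 84 x 22 mm (outer faces at x = +-15 mm, slot between), capped by rubber strips with tops at z = 28 mm. The cover straddles them, long side along y, its origin over this point.
- catch (a point): middle of the seat, 15 mm above the seat point, level with the two sprung steel catch rods (58 mm along y, 4 mm proud of the cheeks). The cover's beads rest on the rods with the cover's origin about 17 mm above the seat point; pushed on, they give way (peak 10 to 20 N), the force drops suddenly and the cover lies snapped, origin 6.5 mm above the seat point; pressing then squeezes the seal.
- seal (a joint): how far the rubber seal is squeezed down by the cover, m: 0 free, 0.006 at its limit; stiffness 2 N per mm, so 10 N is 0.005.
- bolt (a joint): position of the bolt along the slot, m, 0 to 0.26, growing towards the profile's +y; at value q the bolt stands at profile y = q - 0.13. It starts inside the seat (between the cheeks), where it blocks the cover. Friction about 2 N; stays where it is left.
- bolt_grip (a point): middle of the top of the bolt's tall black grip, 92 mm above the bench; axes as the profile's. The grip is 14 mm (x) by 16 mm (y) and reaches 32 mm down from this point, below it a thinner steel stem. It clears the seat's top by 2 mm.
- index_tip (a point): tip of the dark steel index pointer, a small low wedge (10 mm high, 16 mm along y) clipped to the profile's +x top edge and pointing at the slot, 12 mm from the slot's middle, 38 mm above the bench; axes as the profile's. 130 to 210 mm from the seat's middle, differing each time. The bolt is set when its grip's middle has the same y along the profile as this tip.
- cover: the long white plastic clip cover, 0.12 kg, loose on the bench, standing on its two long legs: 48 mm (x) by 84 mm (y), alike when turned half round. Origin: centre of its underside (leg bottoms); y along its long side, z up. Plate top at z = 25.5 mm; on it a pull rib 16 mm (x) by 50 mm (y), top at z = 51.5 mm. Legs 4 mm thick, 40 mm apart inside, with a round inward bead of 3 mm along the bottom.
- short_cover: a bystander: white clip cover of the same section but only 44 mm long, rib 28 mm long; not to be used. The two covers lie near the robot, left and right, in either order.
- cleat: a bystander: aluminium angle, 34 x 34 x 30 mm, loose.
- screwdriver: a bystander: screwdriver, 200 mm, loose.
- wrench: a bystander: wrench, 180 mm, loose.
- tape: a bystander: cardboard ring, 100 mm across, 25 mm high, loose.
- bottle: a bystander: green bottle, 66 mm across, 190 mm high, loose.
- tin: a bystander: tin, 80 mm across, 75 mm high, loose.
- offcut: a bystander: offcut of square tube, 40 x 90 x 40 mm, loose.
Mind the look-alikes: they are no part of the job. Leave any turquoise look-alike of the cover alone.

How it is judged:
On the way, in this order (a step that is already met when the one before it is completed fails the run):
1. the bolt's grip stands level with the index pointer (y of bolt_grip in the frame of index_tip between -0.006 and 0.006 m), for 0.2 s.
2. the long cover is snapped down over the seat (z of cover in the frame of seat below 0.0085 m and x of cover in the frame of seat between -0.005 and 0.005 m and y of cover in the frame of seat between -0.01 and 0.01 m and angle between the y axis of cover and the y axis of seat, either way round below 0.1 rad and angle between the z axis of cover and the z axis of seat, either way round below 0.1 rad and angle between cover's own z axis and vertical below 0.1 rad), for 0.1 s.
At the end, for the whole second after the job is handed in: Bolt grip within 6 mm of the index tip along the profile; the long cover snapped on the seat (origin less than 8.5 mm above the seat point, within 5 mm across and 10 mm along, within 0.1 rad), and the robot still pressing it so that the seal is squeezed by more than 2.5 mm (over 5 N), at rest (all of step 1 and all of step 2 and value of joint seal above 0.0025 m and linear speed of cover below 0.02 m/s and contact force between any of the fingers, the arm and cover above 3 N); the arm keeps its last pose, push and grip.
It fails at once if a bystander was pushed more than 50 mm (distance of any of short_cover, cleat, screwdriver, wrench, tape, bottle, tin, offcut from where it was at the start of the episode above 0.05 m).
It also fails if it takes over 67 s, if anything falls off the work surface, if the arm or the gripper's body presses on something with over 40 N, if the wrist force passes 120 N, or if a joint passes its speed limit or range.

## Working session

There is one attempt and no reset: what is moved stays moved. The work goes in short steps, Python scripts to look and compute and a shell command to move; the robot and the scene stay as the last step left them, time stands still between calls to the robot, and variables do not carry over. Pictures are saved under pics/ and viewed, and the job is handed in when it is done.

```bash
ls; mkdir -p pics; python3 - <<'E'
from cell import arm
import cv2, numpy as np
o=arm.observe(); print(o)
for n in ("scene","top","wrist"):
    im=arm.get_image(n); cv2.imwrite(f"pics/{n}0.png",im[:,:,::-1])
    m=arm.camera_model(n); print(n,{k:np.round(v,4).tolist() for k,v in m.items() if not isinstance(v,str)})
E
```

```text
pics
{'clock': 0.0, 'joints': array([-1.3975968 ,  0.43519768,  0.02493687,  1.57409558, -0.01157161,
        1.13396074, -0.07510123]), 'dq': array([-0.00051387,  0.00092132,  0.00160346,  0.00026397,  0.00169869,
        0.00047205,  0.00088828]), 'joint_efforts': array([-9.93828835e-04, -6.67842221e+01,  9.84621719e-01, -3.14453638e+01,
       -6.04641368e-02,  4.30758926e-02,  1.74804127e-04]), 'position': array([0.17010983, 0.60091423, 0.24296082]), 'ee_rot': array([-4.31885519e-01, -3.11170264e+00,  2.38092638e-03]), 'force': array([ 0.0406816 , -0.49864603, -0.75723058]), 'ft_torque': array([-0.0162215 ,  0.02112647,  0.01194856]), 'width': 1.0005521042299752}
scene {'vfov': 43.0824, 'cx': 323.0472, 'cy': 212.0104, 'cam_to_world': [[0.0795, 0.8214, -0.5647, 1.3011], [0.9968, -0.0715, 0.0364, -0.0493], [-0.0105, -0.5658, -0.8245, 1.2876], [0.0, 0.0, 0.0, 1.0]]}
top {'vfov': 42.6236, 'cx': 318.0548, 'cy': 201.3986, 'cam_to_world': [[0.015, -0.9976, 0.0683, 0.3819], [-0.9999, -0.0153, -0.0035, -0.0005], [0.0046, -0.0682, -0.9977, 1.4075], [0.0, 0.0, 0.0, 1.0]]}
wrist {'vfov': 65.7065, 'cx': 320.6987, 'cy': 204.6391, 'T_tool_cam': [[0.0001, -0.9506, -0.3103, 0.0845], [1.0, 0.0003, -0.0006, -0.0005], [0.0007, -0.3103, 0.9506, -0.142], [0.0, 0.0, 0.0, 1.0]]}
```

View pics/scene0.png

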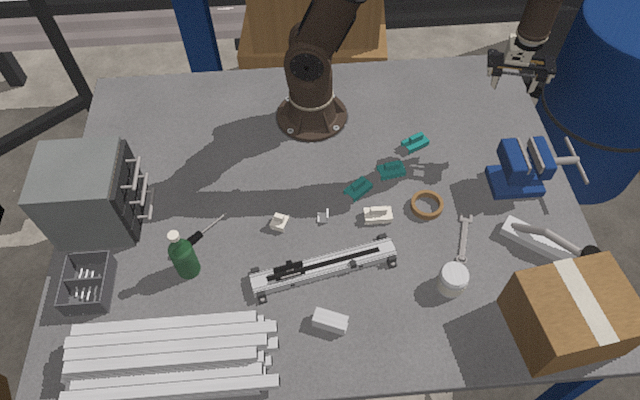

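View pics/top0.png

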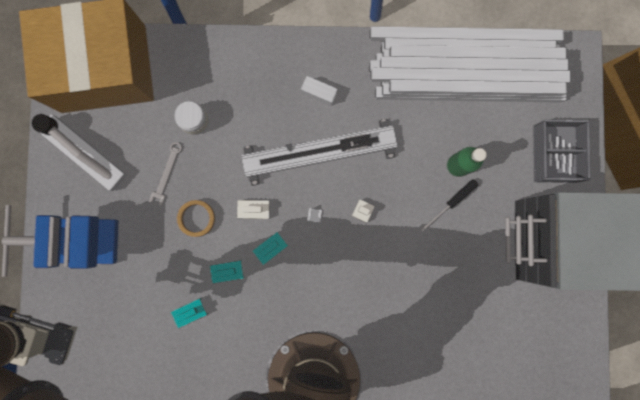

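View pics/wrist0.png

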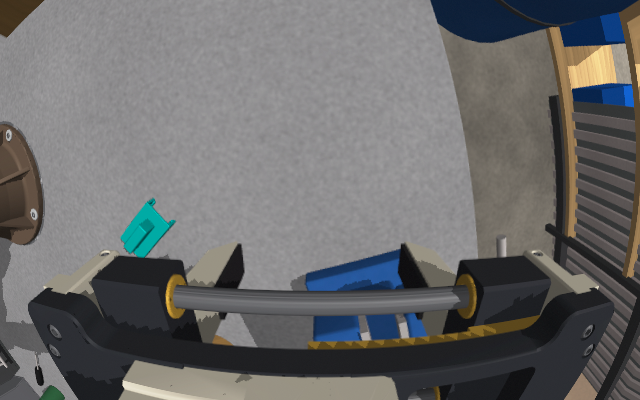

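The scene and top views show the following:
- **Long white cover:** top (253,209), scene (378,215).
- **Short white cover:** top (364,210).
- **Turquoise look-alikes:** top (270,247), (227,271), (189,313).
- **Cleat:** top (315,214).
- **Profile:** top (245,163) to (395,137), with the black seat near (357,142).

Next I'll enlarge the crops.

```bash
cat > h.py <<'E'
from cell import arm
import cv2, numpy as np
from scipy.spatial.transform import Rotation as R
def ray(name,u,v,T=None):
    m=arm.camera_model(name); f=200/np.tan(np.radians(m['vfov']/2))
    d=np.array([u-m['cx'],v-m['cy']],float)
    if name=='wrist':
        r=np.hypot(*d); a=r/f; s=np.sin(a)/max(r,1e-9)
        c=np.array([d[0]*s,d[1]*s,np.cos(a)]); M=T@np.array(m['T_tool_cam'])
    else:
        c=np.array([d[0]/f,d[1]/f,1]); M=np.array(m['cam_to_world'])
    return M[:3,3], M[:3,:3]@c
def onz(name,u,v,z,T=None):
    o,d=ray(name,u,v,T); return o+d*(z-o[2])/d[2]
def proj(name,p,T=None):
    m=arm.camera_model(name); f=200/np.tan(np.radians(m['vfov']/2))
    M=np.array(m['cam_to_world']) if name!='wrist' else T@np.array(m['T_tool_cam'])
    c=M[:3,:3].T@(np.asarray(p)-M[:3,3])
    if name=='wrist':
        r=np.hypot(c[0],c[1]); a=np.arctan2(r,c[2])*f/r
        return c[0]*a+m['cx'],c[1]*a+m['cy']
    return f*c[0]/c[2]+m['cx'],f*c[1]/c[2]+m['cy']
def tool():
    o=arm.observe(); T=np.eye(4); T[:3,:3]=R.from_rotvec(o['ee_rot']).as_matrix(); T[:3,3]=o['position']; return T
E
python3 - <<'E'
import cv2
t=cv2.imread('pics/top0.png'); s=cv2.imread('pics/scene0.png')
cv2.imwrite('pics/tc.png',cv2.resize(t[115:225,230:405],None,fx=4.5,fy=4.5,interpolation=cv2.INTER_CUBIC))
cv2.imwrite('pics/sc.png',cv2.resize(s[195:310,240:405],None,fx=4.8,fy=4.8,interpolation=cv2.INTER_CUBIC))
E
```

```text
(no output)
```

View pics/tc.png

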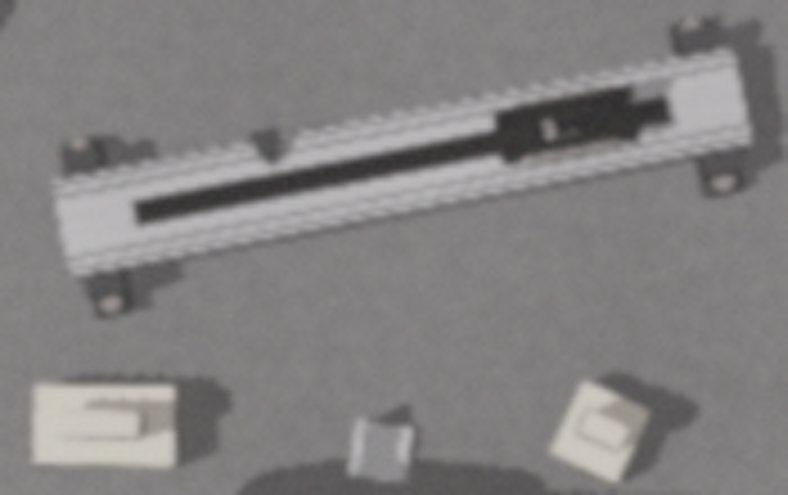

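View pics/sc.png

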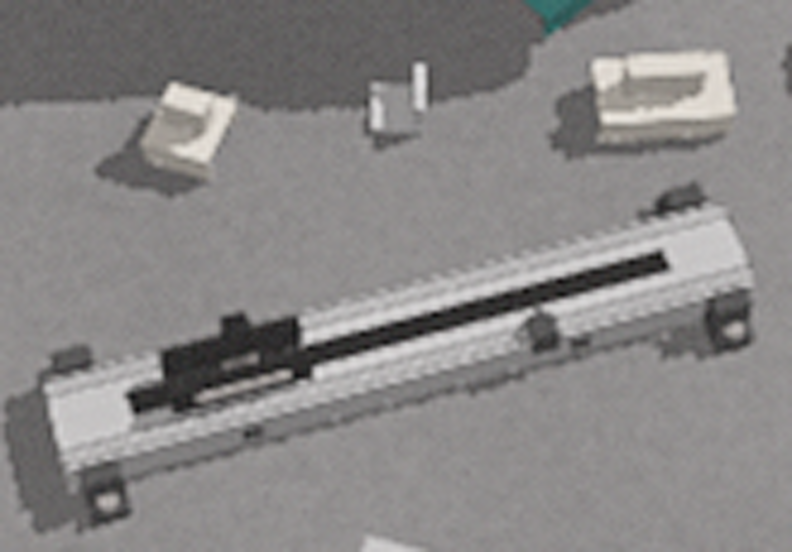

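```bash
python3 - <<'E'
from h import *
t=cv2.imread('pics/top0.png')
C=lambda x,y:(230+x/4.5,115+y/4.5)
for n,p,z in [('corner NW',(55,183),.03),('NE',(735,52),.03),('SE',(750,143),.03),('SW',(72,272),.03),('slotL',(137,213),.03),('index',(272,160),.038),('gripL',(500,135),.058),('seatR',(632,115),.058),('coverc',(105,425),.0255)]:
    u,v=C(*p); print(n,np.round(onz('top',u-.4,v-.4,z),4))
# cover by mask
hsv=cv2.cvtColor(t,cv2.COLOR_BGR2HSV)
sub=t.astype(int)
m=((sub.min(2)>165)&(sub[:,:,2]-sub[:,:,0]>12)).astype(np.uint8)
m[:, :230]=0; m[:195]=0; m[225:]=0; m[:,280:]=0
c=max(cv2.findContours(m,0,1)[0],key=cv2.contourArea); r=cv2.minAreaRect(c); b=cv2.boxPoints(r); print(r)
P=np.array([onz('top',u,v,.0255) for u,v in b]); print(P.round(4),P.mean(0), np.linalg.norm(P[0]-P[1]),np.linalg.norm(P[1]-P[2]))
o=arm.observe(); print(R.from_rotvec(o['ee_rot']).as_matrix().round(3))
E
```

```text
corner NW [0.5983 0.2029 0.03  ]
NE [ 0.6846 -0.2062  0.03  ]
SE [ 0.6292 -0.2155  0.03  ]
SW [0.5446 0.1913 0.03  ]
slotL [0.5808 0.1532 0.03  ]
index [0.6129 0.0722 0.038 ]
gripL [ 0.6266 -0.0633  0.058 ]
seatR [ 0.6398 -0.1412  0.058 ]
coverc [0.4532 0.1699 0.0255]
((251.25003051757812, 207.25003051757812), (26.162948608398438, 12.727922439575195), 45.0)
[[0.4702 0.212  0.0255]
 [0.495  0.1883 0.0255]
 [0.4457 0.1372 0.0255]
 [0.421  0.1609 0.0255]] [0.45797114 0.17460371 0.0255    ] 0.03425239532904856 0.07098115876943205
[[-0.962  0.272 -0.   ]
 [ 0.272  0.962 -0.001]
 [-0.    -0.001 -1.   ]]
```

```bash
python3 -m creep '[[[2.6,-4.1,0,0,0,-3.6,1],[5.2,-8.2,0,0,0,-7.2,1],[7.8,-12.3,0,0,0,-10.8,1],[10.4,-16.4,0,0,0,-14.4,1],[13,-20.5,0,0,0,-18,1]]]'; python3 -m creep '[[[2.6,-4.1,0,0,0,-3.6,1],[5.2,-8.2,0,0,0,-7.2,1],[7.8,-12.3,0,0,0,-10.8,1],[10.4,-16.4,0,0,0,-14.4,1],[13,-20.5,0,0,0,-18,1]]]'; python3 -m creep '[[[2.6,-4.1,-0.8,0,0,-3.6,1],[5.2,-8.2,-1.6,0,0,-7.2,1],[7.8,-12.3,-2.4,0,0,-10.8,1],[10.4,-16.4,-3.2,0,0,-14.4,1],[13,-20.5,-4,0,0,-18,1]]]'; python3 -m creep '[[[2.6,-4.1,0,0,0,-3.6,1],[5.2,-8.2,0,0,0,-7.2,1],[5.2,-8.2,0,0,0,-8.3,1],[5.2,-8.2,0,0,0,-8.3,1]]]'
python3 - <<'E'
from h import *
T=tool(); print(T.round(4)); np.save('T1.npy',T)
im=arm.get_image('wrist'); cv2.imwrite('pics/w1.png',im[:,:,::-1])
im=arm.get_image('wrist'); print(arm.observe()['dq'].round(3),arm.observe()['clock'])
E
```

```text
clock: 0.65
position: [0.3009, 0.3945, 0.2436]
ee_rot: [-0.917, -3.005, 0.0]
force: [1.2, -0.1, 0.4]
width: 1.002
clock: 1.15
position: [0.4308, 0.1896, 0.2439]
ee_rot: [1.376, 2.824, 0.001]
force: [0.1, 0.1, 0.3]
width: 0.999
clock: 1.65
position: [0.5609, -0.0153, 0.2034]
ee_rot: [-1.8, -2.575, -0.0]
force: [0.7, 1.2, 1.0]
width: 1.007
clock: 2.05
position: [0.6121, -0.0971, 0.2031]
ee_rot: [-1.983, -2.437, 0.002]
force: [-0.3, 1.5, -0.0]
width: 0.994
[[-2.033e-01  9.791e-01 -1.000e-03  6.121e-01]
 [ 9.791e-01  2.033e-01 -6.000e-04 -9.710e-02]
 [-4.000e-04 -1.100e-03 -1.000e+00  2.031e-01]
 [ 0.000e+00  0.000e+00  0.000e+00  1.000e+00]]
[-0.016 -0.014 -0.008  0.004  0.002 -0.001  0.002] 2.15
```

View pics/w1.png

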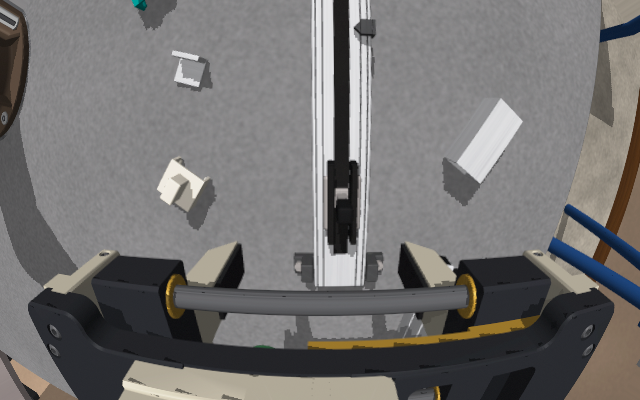

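```bash
python3 - <<'E'
import cv2
s=cv2.imread('pics/w1.png')
a=cv2.resize(s[150:295,290:390],None,fx=4,fy=4,interpolation=cv2.INTER_CUBIC)
b=cv2.resize(s[0:145,290:390],None,fx=4,fy=4,interpolation=cv2.INTER_CUBIC)
cv2.imwrite('pics/w1c.png',cv2.hconcat([a,b]))
E
```

```text
(no output)
```

View pics/w1c.png

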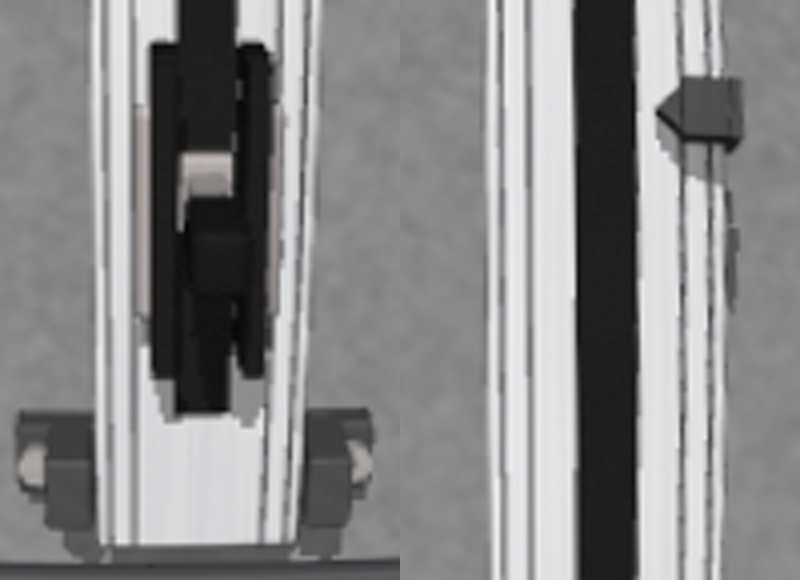

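```bash
python3 - <<'E'
from h import *
T=np.load('T1.npy')
s=cv2.imread('pics/w1.png'); g=cv2.cvtColor(s,cv2.COLOR_BGR2GRAY).astype(float)
crop=np.clip(s[150:260,315:370].astype(float)*3,0,255).astype(np.uint8)
cv2.imwrite('pics/w1g.png',cv2.resize(crop,None,fx=5,fy=5,interpolation=cv2.INTER_CUBIC))
L=[];Rr=[]
for v in range(5,155,10):
    row=g[v,325:365]; d=row<70
    idx=np.where(d)[0]
    # longest run starting near col 335-350
    run=[i for i in idx if 330<=325+i<=352]
    l=325+min(run)-.5; r=325+max(run)+.5
    L.append(onz('wrist',l,v,.03,T)[:2]);Rr.append(onz('wrist',r,v,.03,T)[:2])
L=np.array(L);Rr=np.array(Rr); print(np.linalg.norm(L-Rr,axis=1).round(4))
M=(L+Rr)/2; c=M.mean(0); u=np.linalg.svd(M-c)[2][0]; u*=np.sign(u[1]); print('dir',u,np.degrees(np.arctan2(-u[0],u[1])),'pt',c)
n=np.array([u[1],-u[0]])
def pf(px,z): p=onz('wrist',*px,z,T)[:2]; return p.round(4),'along',((p-c)@u).round(4),'across',((p-c)@n).round(4)
print('index',pf((354,27.6),.038))
for nm,px,z in [('griptop',(345,216),.092),('cheekUL',(328,160.5),.058),('UR',(357,160.5),.058),('LL',(328,244.5),.058),('LR',(356.5,244.5),.058),('profEndL',(314.5,286.3),.03),('profEndR',(363.5,286),.03),('slotend',(340,252.5),.03)]:
    print(nm,pf(px,z))
E
```

```text
[0.0151 0.015  0.015  0.015  0.015  0.0149 0.0149 0.015  0.015  0.014
 0.0141 0.0141 0.0142 0.0142 0.0143]
dir [-0.21028996  0.97763906] 12.139345264580374 pt [0.60799799 0.02189912]
index (array([0.61  , 0.0709]), 'along', np.float64(0.0475), 'across', np.float64(0.0122))
griptop (array([ 0.6345, -0.1017]), 'along', np.float64(-0.1264), 'across', np.float64(-0.0001))
cheekUL (array([ 0.6116, -0.0627]), 'along', np.float64(-0.0835), 'across', np.float64(-0.0142))
UR (array([ 0.6384, -0.057 ]), 'along', np.float64(-0.0835), 'across', np.float64(0.0131))
LL (array([ 0.6299, -0.1473]), 'along', np.float64(-0.17), 'across', np.float64(-0.0142))
LR (array([ 0.6586, -0.1415]), 'along', np.float64(-0.1704), 'across', np.float64(0.0151))
profEndL (array([ 0.6294, -0.2184]), 'along', np.float64(-0.2395), 'across', np.float64(-0.0297))
profEndR (array([ 0.6874, -0.2066]), 'along', np.float64(-0.2401), 'across', np.float64(0.0296))
slotend (array([ 0.6488, -0.1674]), 'along', np.float64(-0.1937), 'across', np.float64(0.0001))
```

View pics/w1g.png

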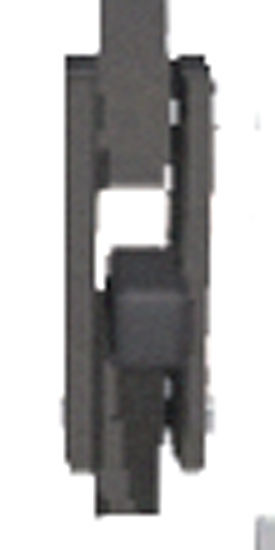

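```bash
python3 -m creep '[[[2.2,-0.4,-3,0,0,0.4,1],[2.2,-0.4,-7,0,0,0.4,0.3],[2.2,-0.4,-10,0,0,0.4,-0.2],[2.2,-0.4,-12,0,0,0.4,-0.2],[2.2,-0.4,-12,0,0,0.4,-0.2]]]' 15
python3 - <<'E'
from h import *
T=tool(); print(T.round(4)); np.save('T2.npy',T)
im=arm.get_image('wrist'); cv2.imwrite('pics/w2.png',im[:,:,::-1])
E
```

```text
clock: 2.65
position: [0.6319, -0.097, 0.081]
ee_rot: [-1.964, -2.445, 0.003]
force: [-0.3, 0.6, 0.3]
width: 0.7
[[-0.2159  0.9764 -0.0054  0.6319]
 [ 0.9764  0.2159  0.0016 -0.097 ]
 [ 0.0027 -0.0049 -1.      0.081 ]
 [ 0.      0.      0.      1.    ]]
```

View pics/w2.png

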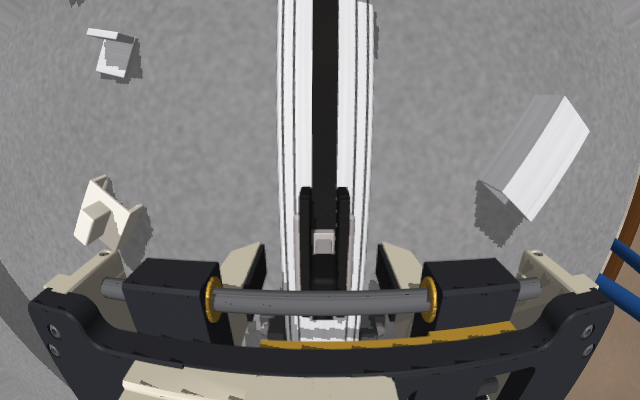

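```bash
python3 -m creep '[[[0,-0.3,0,0,0,0,-1],[0,-0.3,0,0,0,0,-1],[0,-0.3,0,0,0,0,-1],[0,-0.3,0,0,0,0,-1],[0,-0.3,0,0,0,0,-1]]]' 15
python3 - <<'E'
from h import *
print(tool().round(4), arm.observe()['width']); 
E
```

```text
clock: 3.2
position: [0.6344, -0.1025, 0.0842]
ee_rot: [1.97, 2.446, 0.001]
force: [0.4, -0.3, -0.2]
width: 0.222
[[-2.130e-01  9.771e-01  7.000e-04  6.344e-01]
 [ 9.771e-01  2.130e-01  1.000e-04 -1.025e-01]
 [-0.000e+00  7.000e-04 -1.000e+00  8.420e-02]
 [ 0.000e+00  0.000e+00  0.000e+00  1.000e+00]] 0.2221980248693538
```

```bash
python3 -m creep '[[[0,0,0,0,0,0,-1],[0,0,0,0,0,0,-1],[0,0,0,0,0,0,-1]]]'
python3 - <<'E'
from h import *
im=arm.get_image('scene'); cv2.imwrite('pics/s3.png',cv2.resize(im[190:320,230:420,::-1],None,fx=4,fy=4,interpolation=cv2.INTER_CUBIC))
E
```

```text
clock: 3.5
position: [0.6347, -0.1024, 0.084]
ee_rot: [1.97, 2.446, 0.001]
force: [1.4, 0.2, 2.1]
width: 0.155
```

View pics/s3.png

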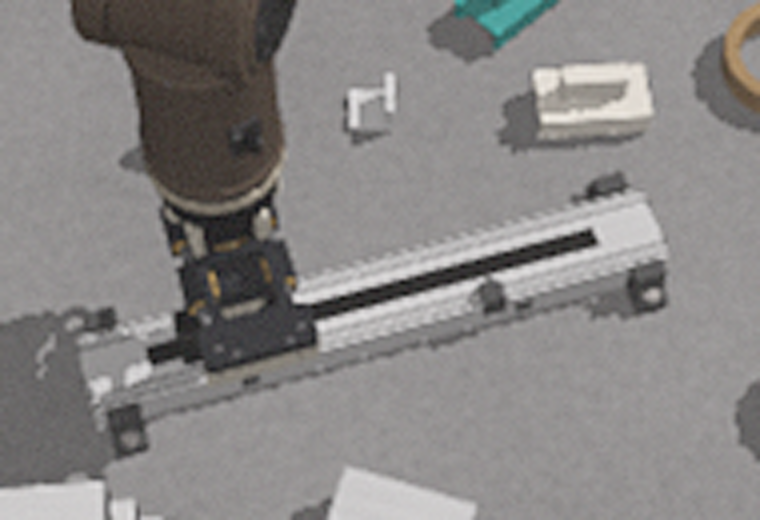

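```bash
python3 -m creep '[[[-0.73,3.39,0,0,0,0,-1],[-1.46,6.77,0,0,0,0,-1],[-2.18,10.16,0,0,0,0,-1],[-2.91,13.54,0,0,0,0,-1],[-3.64,16.93,0,0,0,0,-1]]]'; python3 -m creep '[[[0,0,0,0,0,0,-1],[0,0,0,0,0,0,-1]]]'
python3 - <<'E'
from h import *
T=tool();print(T[:3,3].round(4), arm.observe()['width']); np.save('T4.npy',T)
im=arm.get_image('wrist'); cv2.imwrite('pics/w4.png',im[:,:,::-1])
E
```

```text
clock: 4.05
position: [0.5983, 0.0669, 0.0843]
ee_rot: [1.971, 2.444, 0.001]
force: [3.2, -1.5, 1.9]
width: 0.15
clock: 4.25
position: [0.5981, 0.0685, 0.0841]
ee_rot: [1.968, 2.449, 0.002]
force: [1.6, 1.8, 2.2]
width: 0.151
[0.5981 0.0685 0.0841] 0.15090560414145512
```

View pics/w4.png

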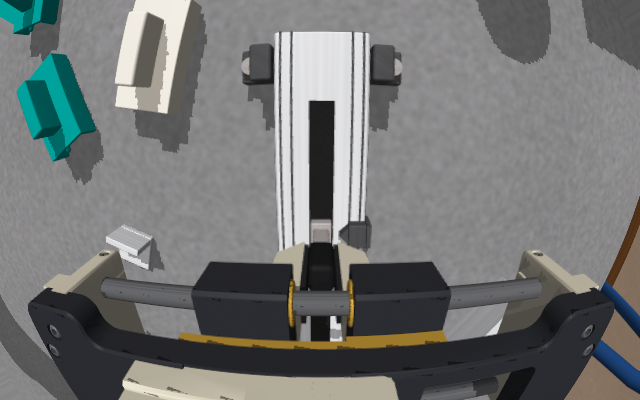

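```bash
python3 -m creep '[[[0,0,0,0,0,0,-0.3],[0,0,0,0,0,0,-0.3],[0,0,2,0,0,0,-0.3],[0,0,6,0,0,0,0],[0,0,10,0,0,0,0]]]'; python3 -m creep '[[[0,-4,0,0,0,0,0.5],[1.3,-6,0,0,0,0,1],[1.3,-6,0,0,0,0,1],[1.3,-6,0,0,0,0,1]]]'
python3 - <<'E'
from h import *
T=tool();print(T.round(4), arm.observe()['width']); np.save('T5.npy',T)
im=arm.get_image('wrist'); cv2.imwrite('pics/w5.png',im[:,:,::-1])
b=im[:,:,::-1]
cv2.imwrite('pics/w5c.png',cv2.resize(np.clip(b[60:260,270:400].astype(float)*2,0,255).astype(np.uint8),None,fx=3,fy=3,interpolation=cv2.INTER_CUBIC))
E
```

```text
clock: 4.8
position: [0.5968, 0.0653, 0.1839]
ee_rot: [-1.972, -2.444, 0.005]
force: [1.1, -0.2, -0.4]
width: 0.472
clock: 5.2
position: [0.6104, 0.0056, 0.1833]
ee_rot: [-1.973, -2.444, 0.001]
force: [-0.0, 0.5, -0.5]
width: 0.793
[[-2.107e-01  9.775e-01 -1.100e-03  6.104e-01]
 [ 9.775e-01  2.107e-01 -2.000e-04  5.600e-03]
 [ 1.000e-04 -1.100e-03 -1.000e+00  1.833e-01]
 [ 0.000e+00  0.000e+00  0.000e+00  1.000e+00]] 0.7934108554839983
```

View pics/w5.png

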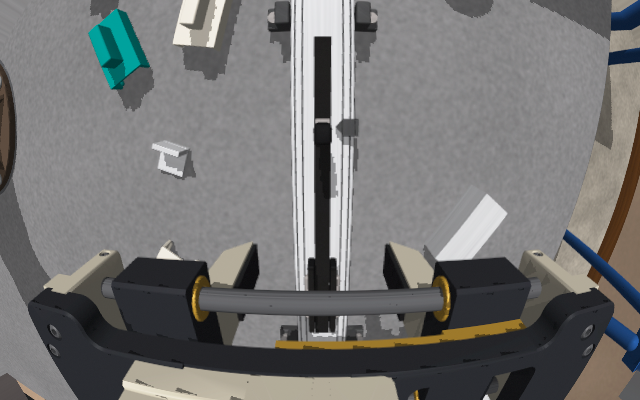

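View pics/w5c.png

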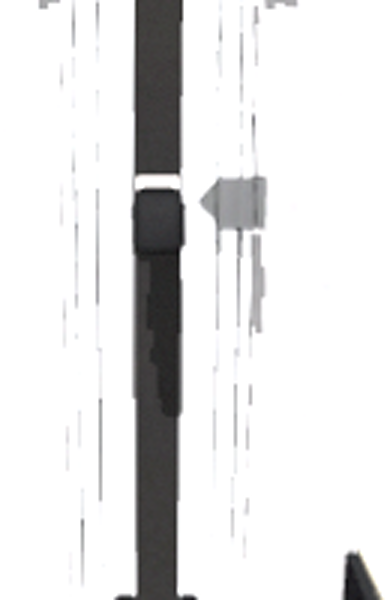

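```bash
python3 - <<'E'
from h import *
T=np.load('T5.npy'); c=np.array([.608,.0219]);u=np.array([-.2103,.9776]);n=np.array([u[1],-u[0]])
s=cv2.imread('pics/w5.png')
print(s[118:148,323].tolist()); print(s[118:140,342].tolist())
def pf(px,z,T): p=onz('wrist',*px,z,T)[:2]-c; return (p@u).round(4),(p@n).round(4)
print('tip',pf((336.5,127.3),.038,T)); 
for v in (123.5,133.5,143.5): print('grip',v,pf((323,v),.092,T))
# T4 check of tip
print('tip4',pf((340,234),.038,np.load('T4.npy')))
E
```

```text
[[103, 103, 108], [151, 153, 159], [172, 175, 181], [158, 159, 165], [91, 92, 94], [22, 22, 21], [26, 25, 25], [30, 28, 28], [32, 31, 31], [32, 30, 31], [31, 30, 30], [34, 33, 32], [33, 33, 33], [32, 31, 32], [32, 31, 30], [30, 27, 30], [30, 28, 28], [30, 28, 27], [30, 29, 28], [27, 26, 29], [29, 28, 28], [27, 26, 26], [27, 25, 25], [25, 24, 24], [23, 22, 22], [17, 17, 17], [14, 14, 14], [20, 21, 21], [20, 20, 22], [19, 20, 20]]
[[127, 125, 124], [110, 108, 107], [75, 74, 73], [61, 61, 60], [69, 68, 68], [69, 69, 68], [68, 69, 68], [69, 69, 68], [68, 68, 67], [66, 65, 65], [62, 63, 62], [62, 62, 61], [62, 61, 61], [62, 61, 61], [62, 61, 60], [58, 56, 56], [66, 65, 64], [75, 73, 74], [78, 76, 76], [86, 84, 83], [85, 83, 84], [85, 83, 83]]
tip (np.float64(0.0487), np.float64(0.0131))
grip 123.5 (np.float64(0.0551), np.float64(0.0003))
grip 133.5 (np.float64(0.0475), np.float64(0.0003))
grip 143.5 (np.float64(0.0399), np.float64(0.0003))
tip4 (np.float64(0.0499), np.float64(0.0128))
```

```bash
python3 -m creep '[[[-3.8,2.6,0,0,0,-3,1],[-7.6,5.2,0,0,0,-6,1],[-11.4,7.8,0,0,0,-9,1],[-15.5,10.4,0,0,0,-12.1,1],[-15.5,10.4,0,0,0,-12.1,1]]]'; python3 -m creep '[[[0,0,0,0,0,0,1],[0,0,0,0,0,0,1]]]'
python3 - <<'E'
from h import *
T=tool();print(T.round(4), arm.observe()['width']); np.save('T6.npy',T)
im=arm.get_image('wrist'); cv2.imwrite('pics/w6.png',im[:,:,::-1])
E
```

```text
clock: 5.75
position: [0.4494, 0.1157, 0.1825]
ee_rot: [-2.206, -2.229, 0.005]
force: [0.3, 0.5, 0.1]
width: 0.997
clock: 5.95
position: [0.4565, 0.1107, 0.1839]
ee_rot: [2.216, 2.226, 0.001]
force: [0.3, -0.4, 0.6]
width: 1.0
[[-4.100e-03  1.000e+00  8.000e-04  4.565e-01]
 [ 1.000e+00  4.100e-03 -0.000e+00  1.107e-01]
 [-0.000e+00  8.000e-04 -1.000e+00  1.839e-01]
 [ 0.000e+00  0.000e+00  0.000e+00  1.000e+00]] 1.0000712583994196
```

View pics/w6.png

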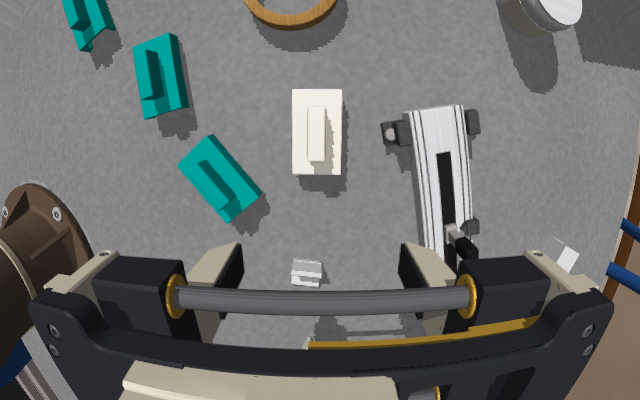

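Candidates in this view: the white long cover at (317,132), and turquoise covers at (220,178), (160,75) and (88,22). The white short cover was at top (364,210). I choose the white one at (317,132), then check it in a crop and measure it.

```bash
python3 - <<'E'
from h import *
T=np.load('T6.npy')
s=cv2.imread('pics/w6.png')
cv2.imwrite('pics/w6c.png',cv2.resize(s[70:200,265:370],None,fx=4.5,fy=4.5,interpolation=cv2.INTER_CUBIC))
g=s.astype(int).min(2)
m=(g>150).astype(np.uint8); k=np.zeros_like(m); k[75:195,275:365]=1; m*=k
c=max(cv2.findContours(m,0,1)[0],key=cv2.contourArea)[:,0].astype(float)
P=np.array([onz('wrist',u,v,.0255,T)[:2] for u,v in c]).astype(np.float32)
r=cv2.minAreaRect(P); print(r, cv2.boxPoints(r).round(4).tolist())
E
```

```text
((0.4519226551055908, 0.17072764039039612), (0.08480829000473022, 0.04866185039281845), 89.54737854003906) [[0.42730000615119934, 0.12849999964237213], [0.47589999437332153, 0.12809999287128448], [0.4765999913215637, 0.21289999783039093], [0.4278999865055084, 0.21330000460147858]]
```

View pics/w6c.png

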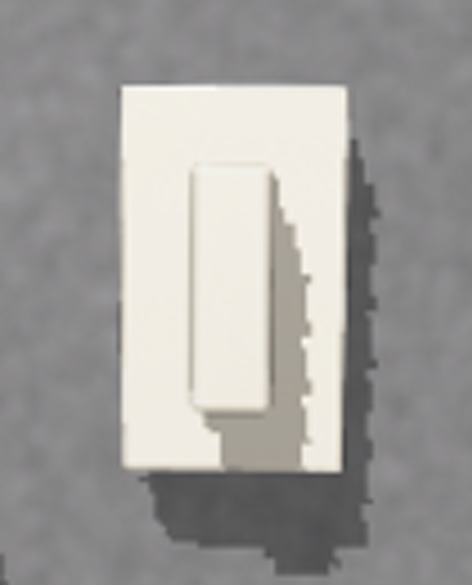

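```bash
python3 -m creep '[[[-0.46,3,0,0,0,-0.7,0.2],[-0.46,6,-2,0,0,-0.7,0],[-0.46,6,-5,0,0,-0.7,0],[-0.46,6,-8,0,0,-0.7,0],[-0.46,6,-8,0,0,-0.7,0]]]' 40
python3 - <<'E'
from h import *
T=tool();print(T.round(4), arm.observe()['width']); np.save('T7.npy',T)
im=arm.get_image('wrist'); cv2.imwrite('pics/w7.png',im[:,:,::-1])
E
```

```text
clock: 6.5
position: [0.4501, 0.169, 0.1009]
ee_rot: [-2.233, -2.209, 0.009]
force: [-0.1, -0.4, 0.7]
width: 0.617
[[ 0.0104  0.9999 -0.0047  0.4501]
 [ 0.9999 -0.0105 -0.0037  0.169 ]
 [-0.0038 -0.0046 -1.      0.1009]
 [ 0.      0.      0.      1.    ]] 0.6170664074136147
```

View pics/w7.png

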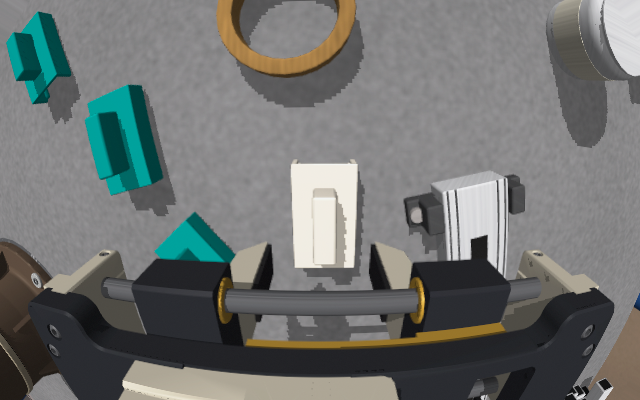

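Jaws are centred over the rib, which is at (325,228). I'll go down 5.3 cm more and grip.

```bash
python3 -m creep '[[[0,0,-2,0,0,0,0],[0,0,-4,0,0,0,0],[0,0,-5.5,0,0,0,0],[0,0,-5.5,0,0,0,0],[0,0,-5.5,0,0,0,0]]]' 40;  python3 - <<'E'
from h import *
T=tool();print(T.round(4), arm.observe()['width'])
E
```

```text
clock: 7.05
position: [0.4524, 0.1704, 0.0499]
ee_rot: [2.232, 2.21, 0.002]
force: [-0.6, -0.2, 0.5]
width: 0.501
[[ 1.000e-02  9.999e-01  1.200e-03  4.524e-01]
 [ 9.999e-01 -1.000e-02  5.000e-04  1.704e-01]
 [ 5.000e-04  1.200e-03 -1.000e+00  4.990e-02]
 [ 0.000e+00  0.000e+00  0.000e+00  1.000e+00]] 0.5007119881245435
```

```bash
python3 -m creep '[[[0,0,-0.3,0,0,0,-0.5],[0,0,-0.3,0,0,0,-1],[0,0,-0.3,0,0,0,-1],[0,0,-0.3,0,0,0,-1],[0,0,-0.3,0,0,0,-1]]]' 40; python3 -m creep '[[[0,0,0,0,0,0,-1],[0,0,0,0,0,0,-1]]]';  python3 - <<'E'
from h import *
T=tool();print(T.round(4), arm.observe()['width']); np.save('T8.npy',T)
im=arm.get_image('wrist'); cv2.imwrite('pics/w8.png',im[:,:,::-1])
E
```

```text
clock: 7.55
position: [0.4514, 0.1708, 0.046]
ee_rot: [2.231, 2.212, 0.001]
force: [0.2, -0.3, 1.8]
width: 0.173
clock: 7.75
position: [0.4514, 0.1708, 0.046]
ee_rot: [2.231, 2.212, 0.001]
force: [-0.0, 0.4, 6.3]
width: 0.173
[[ 8.800e-03  1.000e+00  3.000e-04  4.514e-01]
 [ 1.000e+00 -8.800e-03  3.000e-04  1.708e-01]
 [ 3.000e-04  3.000e-04 -1.000e+00  4.600e-02]
 [ 0.000e+00  0.000e+00  0.000e+00  1.000e+00]] 0.17273997178864114
```

View pics/w8.png

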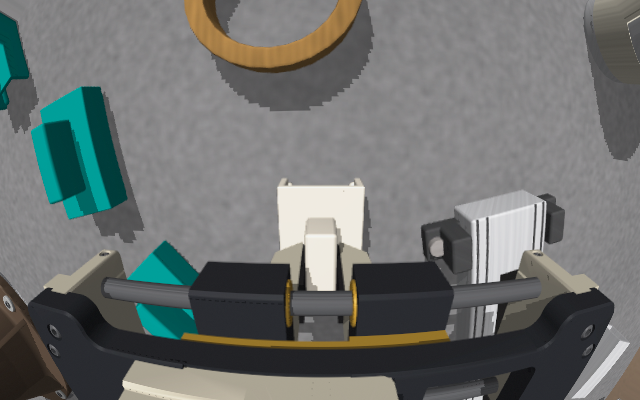

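```bash
python3 -m creep '[[[0,0,3,0,0,0,-1],[0,0,7,0,0,0,-1],[0,0,11,0,0,0,-1],[2.6,-3.9,11.5,0,0,2,-1],[5.2,-7.8,11.5,0,0,4,-1]]]'; python3 -m creep '[[[2.6,-3.9,0,0,0,2,-1],[5.2,-7.8,0,0,0,4,-1],[7.8,-11.7,0,0,0,6,-1],[10.4,-15.6,0,0,0,8,-1],[13.2,-19.7,0,0,0,8.6,-1]]]'; python3 -m creep '[[[0,0,0,0,0,0,-1],[0,0,0,0,0,0,-1],[0,0,0,0,0,0,-1]]]';  python3 - <<'E'
from h import *
o=arm.observe();T=tool();print(T.round(4), o['width'],o['force'].round(2)); np.save('T9.npy',T)
im=arm.get_image('wrist'); cv2.imwrite('pics/w9.png',im[:,:,::-1])
im=arm.get_image('scene'); cv2.imwrite('pics/s9.png',cv2.resize(im[160:330,200:430,::-1],None,fx=3.4,fy=3.4,interpolation=cv2.INTER_CUBIC))
E
```

```text
clock: 8.3
position: [0.5041, 0.0945, 0.1623]
ee_rot: [2.143, 2.296, 0.005]
force: [2.2, -0.4, -1.5]
width: 0.17
clock: 8.8
position: [0.6355, -0.1055, 0.1601]
ee_rot: [-1.972, -2.444, 0.0]
force: [0.4, 1.5, -1.7]
width: 0.171
clock: 9.1
position: [0.6345, -0.1031, 0.16]
ee_rot: [-1.973, -2.442, 0.0]
force: [0.2, 0.2, -1.5]
width: 0.17
[[-0.2102  0.9776 -0.0016  0.6345]
 [ 0.9776  0.2102  0.001  -0.1031]
 [ 0.0013 -0.0014 -1.      0.16  ]
 [ 0.      0.      0.      1.    ]] 0.1703549329491718 [ 0.18  0.17 -1.5 ]
```

View pics/w9.png

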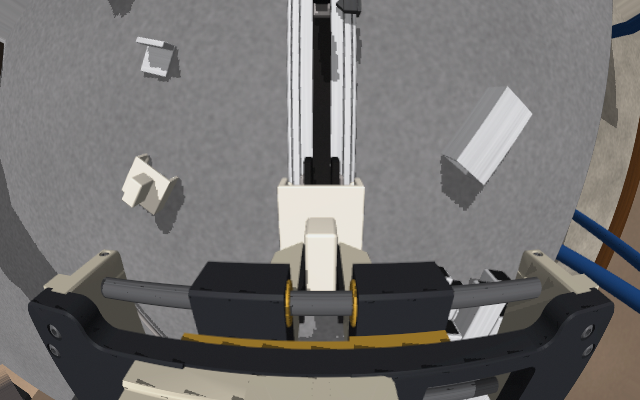

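View pics/s9.png

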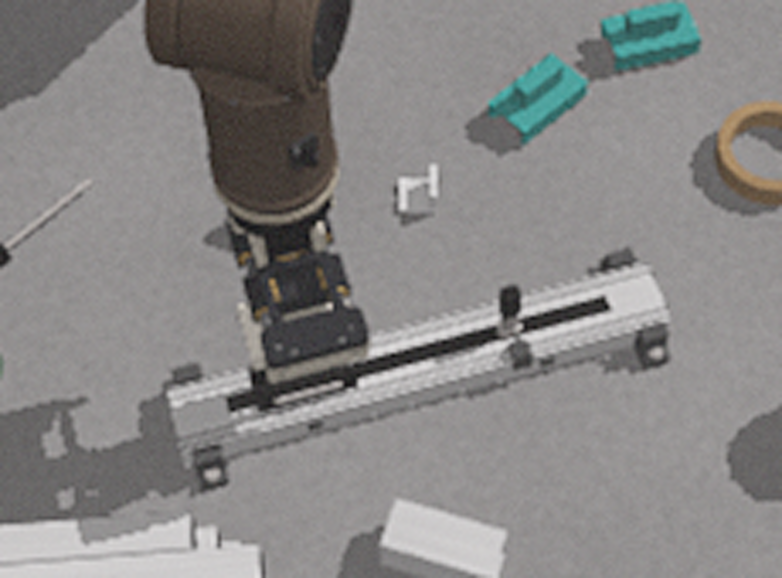

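```bash
python3 - <<'E'
from h import *
T=np.load('T9.npy'); 
s=cv2.imread('pics/w9.png')
cv2.imwrite('pics/w9c.png',cv2.resize(np.clip(s[140:200,270:375].astype(float)*1.6,0,255).astype(np.uint8),None,fx=7,fy=7,interpolation=cv2.INTER_CUBIC))
c=np.array([.608,.0219]);u=np.array([-.2103,.9776]);n=np.array([u[1],-u[0]])
def pf(px,z): p=onz('wrist',*px,z,T)[:2]-c; return (p@u).round(4),(p@n).round(4)
print('cover far corners',pf((278,186.3),.1395),pf((363.3,186.3),.1395))
print('tcp',((T[:2,3]-c)@u).round(4),((T[:2,3]-c)@n).round(4))
# slot edges now
g=cv2.cvtColor(s,cv2.COLOR_BGR2GRAY)
for v in (30,60,90,120,145):
    i=[k for k in range(300,345) if g[v,k]<65]; print(v,min(i),max(i),pf((min(i)-.5,v),.03),pf((max(i)+.5,v),.03))
E
```

```text
cover far corners (np.float64(-0.0863), np.float64(-0.0239)) (np.float64(-0.0863), np.float64(0.0227))
tcp -0.1278 -0.0004
30 313 330 (np.float64(0.0254), np.float64(-0.0078)) (np.float64(0.0254), np.float64(0.0077))
60 313 330 (np.float64(-0.0021), np.float64(-0.0078)) (np.float64(-0.0021), np.float64(0.0077))
90 313 329 (np.float64(-0.0288), np.float64(-0.0078)) (np.float64(-0.0288), np.float64(0.0068))
120 313 329 (np.float64(-0.0552), np.float64(-0.0078)) (np.float64(-0.0552), np.float64(0.0069))
145 313 329 (np.float64(-0.0773), np.float64(-0.0079)) (np.float64(-0.0773), np.float64(0.007))
```

View pics/w9c.png

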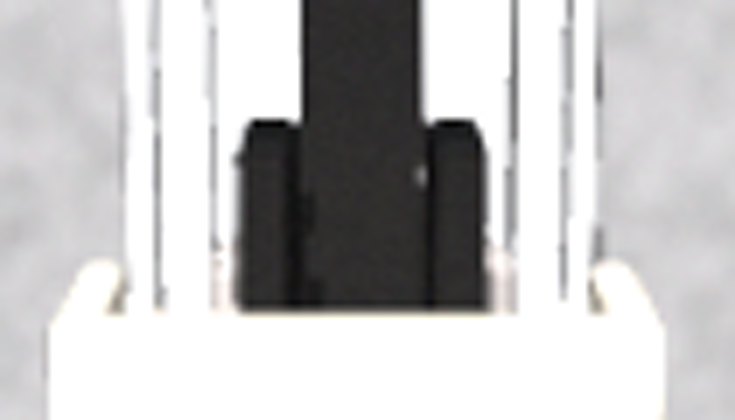

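```bash
python3 -m creep '[[[0.07,-0.1,-2,0,0,0,-1],[0.07,-0.1,-4,0,0,0,-1],[0.07,-0.1,-5,0,0,0,-1],[0.07,-0.1,-5,0,0,0,-1],[0.07,-0.1,-5,0,0,0,-1]]]' 50;  python3 - <<'E'
from h import *
o=arm.observe();T=tool();print(T.round(4), o['width'],o['force'].round(2)); np.save('T10.npy',T)
c=np.array([.608,.0219]);u=np.array([-.2103,.9776]);n=np.array([u[1],-u[0]])
print('tcp',((T[:2,3]-c)@u).round(4),((T[:2,3]-c)@n).round(4))
s=arm.get_image('wrist')[:,:,::-1]; cv2.imwrite('pics/w10.png',s)
cv2.imwrite('pics/w10c.png',cv2.resize(np.clip(s[130:200,265:380].astype(float)*1.6,0,255).astype(np.uint8),None,fx=6.5,fy=6.5,interpolation=cv2.INTER_CUBIC))
E
```

```text
clock: 9.7
position: [0.6361, -0.1049, 0.1113]
ee_rot: [1.974, 2.443, 0.0]
force: [0.2, -0.2, -0.8]
width: 0.171
[[-2.101e-01  9.777e-01  4.000e-04  6.361e-01]
 [ 9.777e-01  2.101e-01 -0.000e+00 -1.049e-01]
 [-1.000e-04  4.000e-04 -1.000e+00  1.113e-01]
 [ 0.000e+00  0.000e+00  0.000e+00  1.000e+00]] 0.17093528868290955 [ 0.24 -0.25 -0.82]
tcp -0.1299 0.0008
```

View pics/w10c.png

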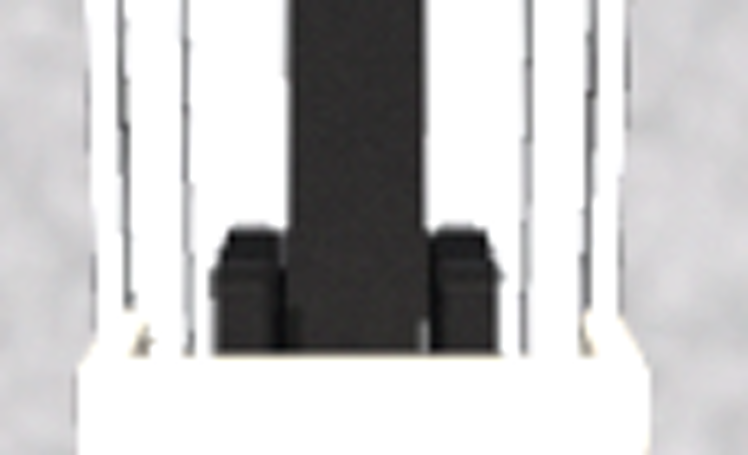

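```bash
python3 - <<'E'
from h import *
T=np.load('T10.npy'); c=np.array([.608,.0219]);u=np.array([-.2103,.9776]);n=np.array([u[1],-u[0]])
def pf(px,z): p=onz('wrist',*px,z,T)[:2]-c; return (p@u).round(4),(p@n).round(4)
print('cover',pf((277.3,184.8),.0908),pf((364.7,184.8),.0908)); print('cheek',pf((297.8,171.2),.058),pf((341.6,171.2),.058),pf((341.6,165.3),.036))
E
```

```text
cover (np.float64(-0.0875), np.float64(-0.023)) (np.float64(-0.0875), np.float64(0.0247))
cheek (np.float64(-0.087), np.float64(-0.0141)) (np.float64(-0.087), np.float64(0.0142)) (np.float64(-0.0873), np.float64(0.0156))
```

```bash
python3 -m creep '[[[-0.09,0.03,-0.3,0,0,0,-1],[-0.09,0.03,-0.7,0,0,0,-1],[-0.09,0.03,-1.1,0,0,0,-1],[-0.09,0.03,-1.5,0,0,0,-1],[-0.09,0.03,-1.5,0,0,0,-1]]]' 60;  python3 - <<'E'
from h import *
o=arm.observe();T=tool();print(o['width'],o['force'].round(2))
c=np.array([.608,.0219]);u=np.array([-.2103,.9776]);n=np.array([u[1],-u[0]])
print('tcp',((T[:2,3]-c)@u).round(4),((T[:2,3]-c)@n).round(4))
E
python3 -m creep '[[[0,0,-0.1,0,0,0,-1],[0,0,-0.2,0,0,0,-1],[0,0,-0.3,0,0,0,-1],[0,0,-0.4,0,0,0,-1],[0,0,-0.4,0,0,0,-1]]]' 60
```

```text
clock: 10.25
position: [0.6346, -0.1049, 0.095]
ee_rot: [-1.975, -2.442, 0.001]
force: [0.0, -0.6, -1.1]
width: 0.17
0.17032307219937667 [ 0.   -0.58 -1.12]
tcp -0.1296 -0.0007
clock: 10.75
position: [0.6355, -0.1051, 0.0927]
ee_rot: [1.975, 2.442, 0.001]
force: [-2.0, 0.7, 5.5]
width: 0.169
```

```bash
python3 -m creep '[[[0,0,-0.1,0,0,0,-1],[0,0,-0.2,0,0,0,-1],[0,0,-0.2,0,0,0,-1]]]' 60; python3 -m creep '[[[0,0,-0.1,0,0,0,-1],[0,0,-0.2,0,0,0,-1],[0,0,-0.2,0,0,0,-1]]]' 60; python3 - <<'E'
from h import *
s=arm.get_image('wrist')[:,:,::-1]
cv2.imwrite('pics/w11c.png',cv2.resize(np.clip(s[130:290,245:400].astype(float)*1.4,0,255).astype(np.uint8),None,fx=3.7,fy=3.7,interpolation=cv2.INTER_CUBIC))
E
```

```text
clock: 11.05
position: [0.6357, -0.1053, 0.0915]
ee_rot: [1.974, 2.442, 0.002]
force: [-4.6, 0.8, 13.9]
width: 0.169
clock: 11.35
position: [0.6357, -0.1055, 0.0894]
ee_rot: [1.974, 2.442, 0.002]
force: [-2.4, -0.1, 11.0]
width: 0.171
```

View pics/w11c.png

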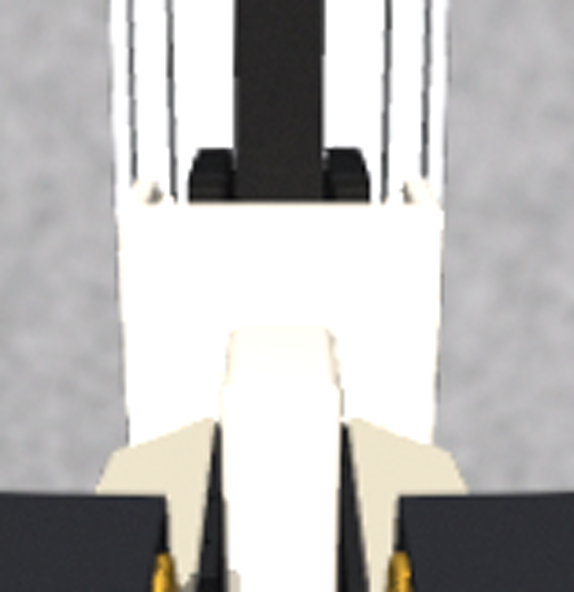

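```bash
python3 -m creep '[[[0,0,-0.1,0,0,0,-1],[0,0,-0.2,0,0,0,-1],[0,0,-0.2,0,0,0,-1]]]' 60; python3 -m creep '[[[0,0,-0.1,0,0,0,-1],[0,0,-0.2,0,0,0,-1],[0,0,-0.2,0,0,0,-1]]]' 60;python3 -m creep '[[[0,0,-0.1,0,0,0,-1],[0,0,-0.2,0,0,0,-1],[0,0,-0.2,0,0,0,-1]]]' 60
```

```text
clock: 11.7
position: [0.6353, -0.1055, 0.0862]
ee_rot: [1.975, 2.442, 0.0]
force: [1.0, -0.7, -2.0]
width: 0.168
clock: 12.0
position: [0.6352, -0.1048, 0.0833]
ee_rot: [-1.975, -2.443, -0.0]
force: [2.6, -1.6, -6.3]
width: 0.17
clock: 12.3
position: [0.6348, -0.1047, 0.0817]
ee_rot: [-1.974, -2.443, -0.0]
force: [-0.6, 0.0, 0.0]
width: 0.171
```

```bash
python3 -m creep '[[[0,0,-0.1,0,0,0,-1],[0,0,-0.2,0,0,0,-1],[0,0,-0.3,0,0,0,-1],[0,0,-0.3,0,0,0,-1],[0,0,-0.3,0,0,0,-1]]]' 60; python3 -m creep '[[[0,0,0,0,0,0,-1],[0,0,0,0,0,0,-1]]]'
```

```text
clock: 12.8
position: [0.6349, -0.1048, 0.079]
ee_rot: [-1.975, -2.443, -0.0]
force: [-2.6, 2.2, 5.7]
width: 0.166
clock: 13.0
position: [0.6349, -0.1048, 0.079]
ee_rot: [-1.975, -2.443, -0.0]
force: [-2.8, 1.7, 5.2]
width: 0.169
```

```bash
python3 -m creep '[[[0,0,-0.1,0,0,0,-1],[0,0,-0.2,0,0,0,-1],[0,0,-0.2,0,0,0,-1],[0,0,-0.2,0,0,0,-1]]]' 60; python3 -m creep '[[[0,0,0,0,0,0,-1],[0,0,0,0,0,0,-1],[0,0,0,0,0,0,-1]]]'; python3 - <<'E'
from h import *
o=arm.observe();T=tool();print(T.round(4),o['width'],o['force'].round(2)); np.save('T12.npy',T)
s=arm.get_image('wrist')[:,:,::-1]; cv2.imwrite('pics/w12.png',s)
im=arm.get_image('scene'); cv2.imwrite('pics/s12.png',cv2.resize(im[160:330,200:430,::-1],None,fx=3.4,fy=3.4,interpolation=cv2.INTER_CUBIC))
E
```

```text
clock: 13.4
position: [0.6349, -0.1048, 0.0773]
ee_rot: [-1.975, -2.443, -0.001]
force: [-4.5, 2.5, 8.5]
width: 0.169
clock: 13.7
position: [0.6349, -0.1049, 0.0773]
ee_rot: [-1.975, -2.443, -0.001]
force: [-4.2, 1.7, 8.7]
width: 0.166
[[-2.096e-01  9.778e-01 -1.000e-04  6.349e-01]
 [ 9.778e-01  2.096e-01  6.000e-04 -1.049e-01]
 [ 6.000e-04  0.000e+00 -1.000e+00  7.730e-02]
 [ 0.000e+00  0.000e+00  0.000e+00  1.000e+00]] 0.16639189213192648 [-4.16  1.68  8.68]
```

View pics/w12.png

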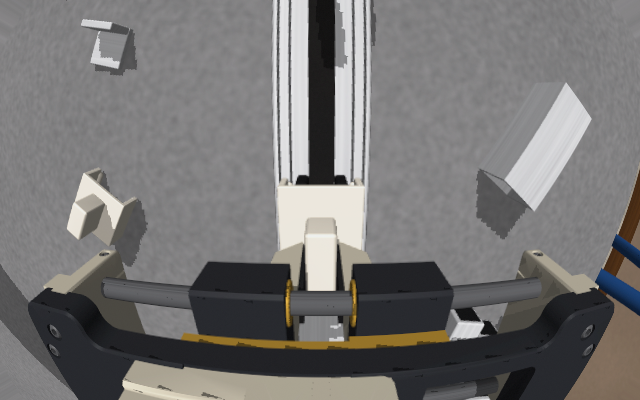

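View pics/s12.png

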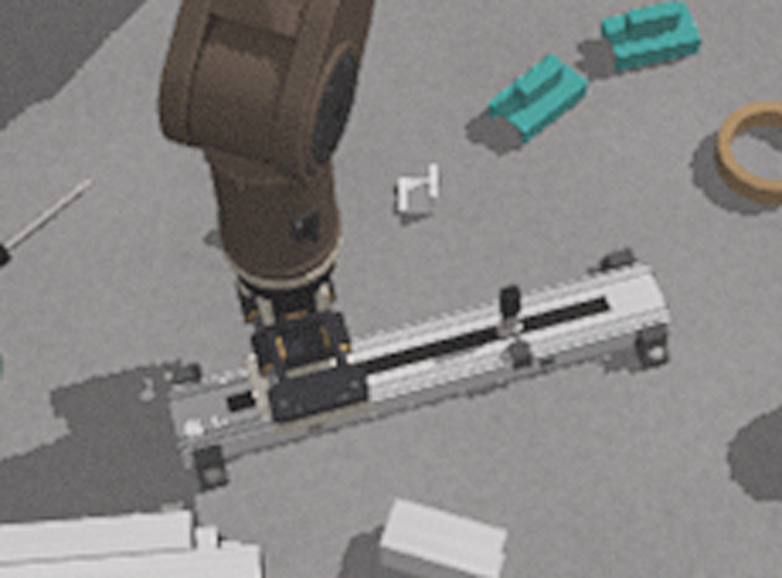

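```bash
python3 - <<'E'
from cell import arm
o=arm.observe(); print(o['clock'],o['force'].round(2)); print(arm.sign_off())
E
```

```text
13.8 [-3.72  2.69  9.63]
the job is handed in; nothing more can be done
None
```

I set the bolt at the index pointer, snapped the long white cover onto the seat, and handed in at 13.8 s with the arm still pressing it down. `sign_off()` gave no verdict, so these figures come from my own measurements.

- **Bolt:** the picture taken after I released the grip put its middle 0.5–2 mm from the index tip along the profile (limit 6 mm). My three readings of the tip differed by about 2 mm. A later scene picture still shows the grip beside the pointer.
- **Cover fit:** before pushing down, the cover and seat ends were level to about 0.5 mm and the sideways offset was under 1 mm. After pressing, the cover's corners were at the same pixels in the wrist view, so it had not slipped in the jaws.
- **Snap:** the upward force peaked at about 14 N, then fell suddenly to below zero, as expected when the cover snaps home.
- **Final push:** the last reading was 9.6 N downward. The tool height puts the cover about 1.3 mm above the seat point, which means the seal is squeezed about 5 mm.
- **Side force:** 3–4.5 N of sideways force remained at the end. I left it because the cover was not moving.
- **Bystanders:** those visible in the last pictures looked unmoved. I did not check each one by measurement.

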